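# Hang the rinsed cups on the draining pegs

## Robot

A 6-joint arm with a two-finger parallel gripper is mounted at the origin on the work surface. World frame = base frame: x ahead of the robot, y to its left, z up, the work surface at z = 0. Lengths are in mm, angles in rad, forces in N, time in s.
With the tool pointing down it reaches from about 350 to 875 mm from the base axis. Payload 4.2 kg.
Tool frame: the origin (TCP) lies on the mounting face of the last link; the fingertips stand 173 mm ahead of it and the grasp point (between the pads) lies 155 mm ahead of it; z points along the fingers, y is the line along which they close (so a half turn about z gives the same grasp; the last joint's range is limited). The gripper opens to 85 mm and grips with 20 to 120 N. Pads are 22 mm wide; open, the fingers measure 114 mm over their backs; the gripper's body (76 mm by 85 mm) begins 54 mm behind the grasp point. The pads swing forward as they close: fully open they stand 13 mm farther back than shut.
Start: joints at [1.42, 0.385, 0.008, 0, -1.194, -0.259], TCP at [248.983, 573.243, 404.712] pointing down, gripper open.
Joint ranges: [-3.14, 3.14], [-1.21, 2.06], [-1.07, 1.41], [-3.16, 2.05], [-2.99, -0.16], [-3.1, 3.1]. Speed limits (rad/s): [2.79, 2.79, 3.14, 3.14, 3.14, 3.14].

## Interface

Orientations are given as a unit quaternion [x, y, z, w].
In Python, from bench import arm gives the robot as it stands.
- The arm moves only by the tool carry_out, never from a script. Its argument "rows" is a list of rows, each a list of 7 numbers: the shift along the tool's x, y, z as a fraction of full scale, then the turn, a rotation vector about the tool's x, y, z as a fraction of full scale, then the opening, from -1 (shut) to 1 (fully open). A call has 1 to 12 rows; each row is the pose to reach, as a shift and turn from the pose commanded when the call began, along the tool's axes at that moment, turning the shorter way round; what a row does not reach only later rows make up. Full scale, the value 1, is 20 cm for a shift and pi rad for a turn. A row lasts 1/8 s, in which the tool goes at most 62.5 mm and 10.7 degrees, less where a joint would pass 70% of its speed; a pose out of reach is approached as far as the arm can. A call with a number of a shift or a turn outside -1 to 1 is refused whole. A call with a gripper value outside its range is refused whole. The fingers move at their own pace and stop on an object; the grip force is fixed at half the most. Time passes only in rows, so rows that repeat a pose let the fingers close. It gives the time, the measured TCP pose, the force, the opening and the grip force at its end, in the units of the state.
- arm.read_state(): the state, without advancing time (a new reading comes with each control period).
- arm.get_image(name): name is "scene" or "top"; returns (picture, depth): 384x512x3 uint8, red, green, blue; 384x512 float32, mm along the optical axis (not along the pixel's ray), 0 where there is no reading.
- arm.calibration(name): a dict with "mtx" (3x3 intrinsics, pixels), "k1" (the pictures are not rectified: a ray, as slopes to the right and down, at radius r is drawn at 1 + k1 r^2 times it, then the intrinsics apply), "cam_to_world" (4x4, takes a point from camera to world coordinates). Camera axes: x right, y up, looking along -z (the intrinsics and any distortion apply to the point x, -y, -z); pixel columns grow to the right and rows downward; lengths in mm; the calibration is good to about 2 mm. A picture is of the moment at which its call begins. calibration takes no time and is no camera call.
- arm.job_done(): hands the job in; it is judged then, once.
The state is a dict: "clock": time; "joints": joint angles; "joint_vel": joint speeds; "joint_efforts": joint torques, N m; "position": TCP position; "ee_rot": TCP orientation; "contact_force": force on the tool from outside, world axes, zero at the start; "wrist_torque": the same for the moment, N m; "gripper_width": finger opening in mm; "grasp_force": force on a finger pad.
Only numpy, scipy, OpenCV 4.12 (cv2) and the standard library are available. Lean on these libraries where they do the work, as an engineer would, in place of code of your own. Each camera call takes 0.05 s, during which the arm holds its last target. There are 200 camera calls.

## Task

Take the two rinsed stoneware cups out of their wire cradles and hang them mouth-down on the draining rack, one on each angled peg, either way round. Slide each cup down its peg until you feel its rim meet the black stop, lean on it lightly there for about half a second while still holding it, then let go; do not bang or ram the cups, which chip above 25 N, and leave everything else on the counter where it is.

Things in the scene. Friction and masses are not known exactly. Their poses are not given: they have to be found in the camera images.
- cup_blue_mid (a point): blue stoneware cup, a plain cylinder, no handle: 64 mm outside diameter, 110 mm long, bore 56 mm, bottom 4 mm thick, 200 to 325 g. Starts lying on its side in a wire cradle. Point: on its axis, 55 mm from rim and from bottom, about 40 mm above the counter at the start. x runs along the axis from the open mouth towards the closed bottom; z is up at the start
- cup_clay_mid (a point): terracotta stoneware cup, a plain cylinder, no handle: 64 mm outside diameter, 110 mm long, bore 56 mm, bottom 4 mm thick, 200 to 325 g. Starts lying on its side in a wire cradle. Point: on its axis, 55 mm from rim and from bottom, about 40 mm above the counter at the start. x runs along the axis from the open mouth towards the closed bottom; z is up at the start
- peg_left_tip (a point): rounded tip of the left wooden peg of the rack: straight, 40 mm diameter, 132 mm long, leaning 45 degrees from vertical, towards the robot. z runs along the peg outwards (up and towards the robot), y level. Its rigid black stop, a 78 mm cross square to the peg, takes the cup's rim; its upper face lies anywhere from 76 to 102 mm down from the tip. That setting varies and is not reported: feel for it
- peg_right_tip (a point): rounded tip of the right wooden peg of the rack: straight, 40 mm diameter, 132 mm long, leaning 45 degrees from vertical, towards the robot. z runs along the peg outwards (up and towards the robot), y level. Its rigid black stop, a 78 mm cross square to the peg, takes the cup's rim; its upper face lies anywhere from 76 to 102 mm down from the tip. That setting varies and is not reported: feel for it
- rack: draining rack fixed to the counter: wooden base 170 x 280 x 12 mm, a 34 mm high block at its far side carries the two pegs. Origin on the counter; x the way the pegs lean (to the robot), y along the row. The pegs start 30 mm behind the origin, 32 mm up, at y = -70 (left, seen from the robot) and +70 mm (right). A seated cup does not touch the peg's tip with its bottom
- cradle_blue: fixed wire cradle, two rods 40 mm apart and 14 mm high, 112 mm long, in which a cup lies at the start; origin on the counter under its middle, x along the rods
- cradle_clay: fixed wire cradle, two rods 40 mm apart and 14 mm high, 112 mm long, in which a cup lies at the start; origin on the counter under its middle, x along the rods
- funnel: yellow plastic funnel standing mouth-down, 110 mm across, 125 mm high; origin under its centre. Bystander: leave it alone
- grill_brush: steel grill brush with wooden handle, 200 mm long, 33 mm high, lying flat, bristles down; origin on the counter under its middle, x points to the steel head. Bystander: leave it alone
- ramekin: clear glass ramekin, 84 mm across, 45 mm high; origin under its centre. Bystander: leave it alone
- spatula: orange silicone spatula with wooden handle, 240 mm long, 12 mm high, lying flat; origin on the counter under its middle, x points to the blade. Bystander: leave it alone
- tin: round aluminium tin, 100 mm across, 50 mm high; origin under its centre. Bystander: leave it alone
- jar: closed jar, 72 mm across, 110 mm high; origin under its centre. Bystander: leave it alone
- bowl: white bowl, 120 mm across, 50 mm high; origin under its centre. Bystander: leave it alone

How it is judged:
By the outcome, as a careful person would: the job done as asked, in the order asked, and still so for the second after the job is handed in, with the robot touching nothing.
It also fails if it takes over 72 s, if anything falls off the work surface, if the arm or the gripper's body presses on something with over 40 N, if the wrist force passes 120 N, or if a joint passes its speed limit or range.

## Working session

There is one attempt and no reset: what is moved stays moved. The work goes in short steps, Python scripts to look and compute and a tool call to move; the robot and the scene stay as the last step left them, time stands still between calls to the robot, and variables do not carry over. Pictures are saved under pics/ and viewed, at most 10 in all, crops included, and the job is handed in when it is done.

Besides the shell and the picture viewer there is one more tool, called as name([rows], argument=value, ...), one row to a line, values as JSON. carry_out: Moves the arm, as the interface text tells. Its arguments: {"type":"object","properties":{"rows":{"type":"array"}},"required":["rows"]}

```bash
mkdir -p pics; ls
python3 - <<'E'
from bench import arm
import cv2,numpy as np
print(arm.read_state())
for n in("scene","top"):
    p,d=arm.get_image(n); cv2.imwrite(f"pics/{n}0.png",p[:,:,::-1]); np.savez(f"pics/{n}0.npz",p=p,d=d)
    c=arm.calibration(n); print(n,np.round(c["mtx"],1).tolist(),c["k1"],np.round(c["cam_to_world"],3).tolist())
E
```

```text
pics
{'clock': 0.0, 'joints': array([ 1.41958014e+00,  3.85551116e-01,  6.64795562e-03, -5.32040061e-04,
       -1.19398767e+00, -2.58641184e-01]), 'joint_vel': array([ 0.0004375 ,  0.00108689, -0.00020801,  0.00056314,  0.00168416,
        0.00068371]), 'joint_efforts': array([ 6.67264089e-05, -3.92295098e+01,  1.88399434e+01,  4.18635517e+00,
       -4.69582505e-03, -3.91532939e-08]), 'position': array([248.90738662, 573.07623775, 403.6282164 ]), 'ee_rot': array([ 9.79054956e-01, -2.03593308e-01, -1.90674298e-04,  1.05901646e-03]), 'contact_force': array([-0.00198828, -0.42702971, -0.30155658]), 'wrist_torque': array([ 0.05668364,  0.12677346, -0.01228825]), 'grasp_force': 0.0, 'gripper_width': 85.43165341876801}
scene [[445.0, 0.0, 258.7], [0.0, 445.0, 195.2], [0.0, 0.0, 1.0]] 0.0014233697801287434 [[-0.759, -0.504, 0.412, 1242.516], [0.651, -0.571, 0.5, 731.574], [-0.016, 0.648, 0.762, 1209.134], [0.0, 0.0, 0.0, 1.0]]
top [[367.1, 0.0, 258.4], [0.0, 367.1, 184.2], [0.0, 0.0, 1.0]] -0.1070288164550745 [[-0.025, 0.997, -0.07, 526.997], [-1.0, -0.024, 0.014, 2.767], [0.012, 0.07, 0.997, 1232.282], [0.0, 0.0, 0.0, 1.0]]
```

View pics/scene0.png

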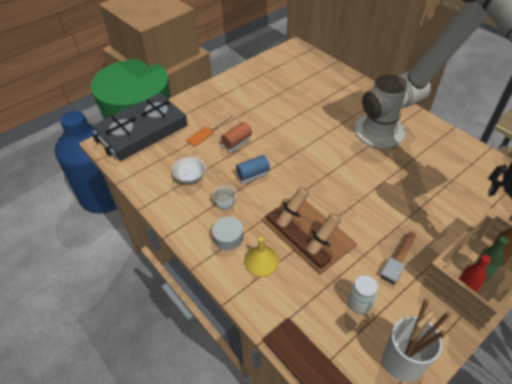

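View pics/top0.png

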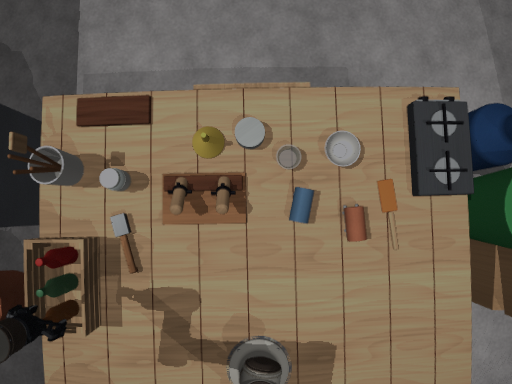

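The top view shows the blue cup near (302,205), the clay cup near (355,223), and the rack near (204,198) with pegs at (179,195) and (223,193). I'll measure these with depth and colour masks.

```bash
cat > h.py <<'E'
import numpy as np,cv2
from bench import arm
def cloud(n,d):
    c=arm.calibration(n);h,w=d.shape
    uv=np.stack(np.meshgrid(np.arange(w),np.arange(h)),-1).reshape(-1,1,2).astype(np.float64)
    r=cv2.undistortPoints(uv,c["mtx"],np.array([c["k1"],0,0,0,0.])).reshape(h,w,2)
    P=np.stack([r[...,0]*d,-r[...,1]*d,-d,np.ones_like(d)],-1)@c["cam_to_world"].T
    return P[...,:3]
def load(n,f):
    z=np.load(f);return z["p"],z["d"],cloud(n,z["d"])
E
python3 - <<'E'
from h import *
np.set_printoptions(precision=1,suppress=True)
for n in("top","scene"):
    p,d,P=load(n,f"pics/{n}0.npz")
    hsv=cv2.cvtColor(p,cv2.COLOR_RGB2HSV);H,S,V=[hsv[...,i].astype(int) for i in range(3)]
    X,Y,Z=P[...,0],P[...,1],P[...,2]
    tab=(X>300)&(X<800)&(abs(Y)<600)&(d>0)
    flat=tab&(abs(Z)<8); print(n,"table z",np.median(Z[flat]))
    for c,m in(("blue",(H>95)&(H<125)&(S>100)),("clay",((H<9)|(H>174))&(S>110)&(V>60))):
        m=m&tab&(Y<0)&(Y>-420)&(Z>15)
        k,l,st,_=cv2.connectedComponentsWithStats(m.astype(np.uint8))
        i=1+np.argmax(st[1:,4]);q=P[l==i]
        (cx,cy),(a,b),ang=cv2.minAreaRect(q[:,:2].astype(np.float32))
        box=cv2.boxPoints(((cx,cy),(a,b),ang)); e=[box[1]-box[0],box[2]-box[1]];e=max(e,key=np.linalg.norm)
        print(c,len(q),"rect",cx,cy,a,b,"yaw",round(float(np.degrees(np.arctan2(e[1],e[0]))),1),"ztop",np.percentile(q[:,2],[50,95]),st[i])
    m=tab&(Y>-20)&(Y<320)&(X>400)&(X<720)&(Z>22)
    k,l,st,_=cv2.connectedComponentsWithStats(m.astype(np.uint8))
    for i in range(1,k):
        if st[i,4]>25:
            q=P[l==i];print("high",st[i],q.min(0),q.max(0))
for n,(x0,y0,x1,y1),k in(("top",(150,165,380,255),3),("scene",(210,110,370,280),3)):
    p=cv2.imread(f"pics/{n}0.png")[y0:y1,x0:x1];cv2.imwrite(f"pics/{n}c.png",cv2.resize(p,None,fx=k,fy=k,interpolation=cv2.INTER_CUBIC))
E
```

```text
top table z -0.6428542667479178
blue 584 rect 540.3836669921875 -148.72909545898438 56.147117614746094 103.87059020996094 yaw -12.8 ztop [66.6 72.6] [290 188  23  35 584]
clay 41 rect 503.025634765625 -337.3902893066406 48.7740364074707 20.895750045776367 yaw 4.3 ztop [66.2 71.3] [357 207   7  16  41]
high [ 164  175   79   40 1876] [517.4  39.3  22.2] [646.1 297.5 137. ]
scene table z -0.5212096340446806
blue 382 rect 546.5319213867188 -140.23931884765625 45.37418746948242 106.8161849975586 yaw -15.0 ztop [63.5 72.7] [238 157  30  21 382]
clay 15 rect 531.5985717773438 -322.4705810546875 5.264725208282471 25.705982208251953 yaw -89.4 ztop [36.6 51.7] [224 140   5   6  15]
high [ 266  188   75   79 2042] [521.6  37.9  22.2] [650.  299.6 136.9]
```

View pics/topc.png

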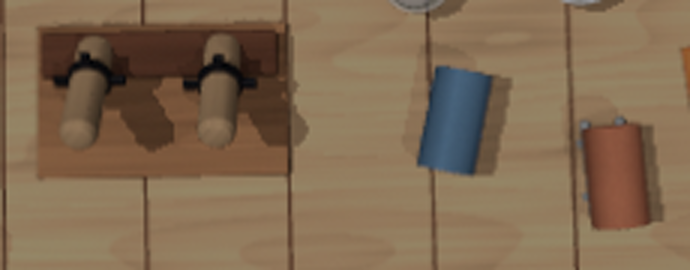

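View pics/scenec.png

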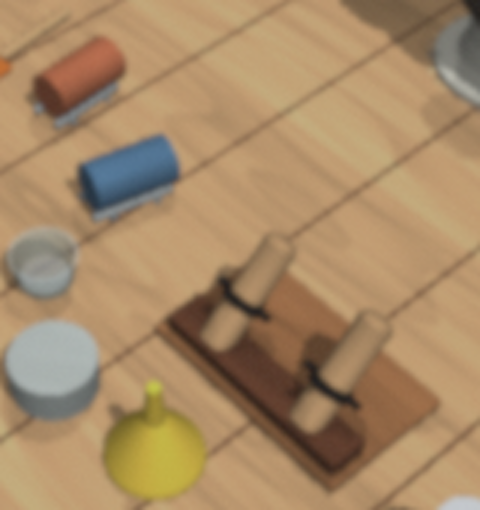

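The crops show the pegs clearly, but no mouth is obviously visible on either cup. Next I fit cylinders for exact poses and use depth to decide which end is open.

Run:
```python
from h import *
from scipy.optimize import least_squares
np.set_printoptions(precision=1,suppress=True)
D={n:load(n,f"pics/{n}0.npz") for n in("top","scene")}
def pts(n,lo,hi):
    p,d,P=D[n];m=(d>0)&np.all((P>lo)&(P<hi),-1);m=cv2.erode(m.astype(np.uint8),np.ones((2,2)))>0 if 0 else m
    return P[m],p[m]
for c,lo,hi in(("blue",(460,-230,48),(620,-80,90)),("clay",(410,-370,48),(570,-240,90))):
    for ns in(("top",),("scene",),("top","scene")):
        q=np.vstack([pts(n,lo,hi)[0] for n in ns])
        f=lambda v:np.hypot((q[:,1]-v[1])*np.cos(v[0])-(q[:,0]-q[:,0].mean())*np.sin(v[0]),q[:,2]-v[2])-32
        r=least_squares(f,[-.1,q[:,1].mean(),40],loss="soft_l1",f_scale=1.5);yaw,y0,z0=r.x
        ax=np.array([np.cos(yaw),np.sin(yaw)]);o=np.array([q[:,0].mean(),y0])
        t=(q[:,:2]-o)@ax; top=t[q[:,2]>62]
        e=np.percentile(top,[0.5,99.5]);mid=o+ax*e.mean()
        print(c,ns,len(q),"yaw",round(np.degrees(yaw),1),"z",z0,"mid",mid,"len",e[1]-e[0],"res",np.abs(r.fun).mean())
    # end test in scene view: colour points inside body near +x end
    p,d,P=D["scene"];rel=P[...,:2]-mid;t=rel@ax;s=rel@np.array([-ax[1],ax[0]])
    rad=np.hypot(s,P[...,2]-z0);ms=(abs(t)<60)&(rad<29)
    print(" inside pts scene:",ms.sum(),"t",np.percentile(t[ms],[0,25,50,75,100]) if ms.any() else "", "V",p[ms].mean(0) if ms.any() else "")
    p,d,P=D["top"];rel=P[...,:2]-mid;t=rel@ax;s=rel@np.array([-ax[1],ax[0]])
    rad=np.hypot(s,P[...,2]-z0);ms=(abs(t)<60)&(rad<27)
    print(" inside pts top:",ms.sum(),t[ms][:20])
for nm,lo,hi in(("right",(500,25,96),(640,110,150)),("left",(500,165,96),(640,245,150))):
    for ns in(("top",),("scene",),("top","scene")):
        q=np.vstack([pts(n,lo,hi)[0] for n in ns])
        def f(v):
            d=np.array([-np.cos(v[3])*np.cos(v[2]),-np.cos(v[3])*np.sin(v[2]),np.sin(v[3])])
            rel=q-np.array([v[0],v[1],110]);return np.linalg.norm(np.cross(rel,d),axis=1)-20
        r=least_squares(f,[580,np.median(q[:,1]),0,.785],loss="soft_l1",f_scale=1.5);v=r.x
        d=np.array([-np.cos(v[3])*np.cos(v[2]),-np.cos(v[3])*np.sin(v[2]),np.sin(v[3])])
        o=np.array([v[0],v[1],110]);t=(q-o)@d
        print(nm,ns,len(q),"yaw,el",np.degrees(v[2:]),"at z=110",v[:2],"tip",o+d*np.percentile(t,99),"tmax",np.percentile(t,[95,99,100]),"res",np.abs(r.fun).mean())
# rack base
for n in D:
    p,d,P=D[n];m=(d>0)&np.all((P>(430,-40,8))&(P<(720,330,16)),-1)
    q=P[m];(c,s,a)=cv2.minAreaRect(q[:,:2].astype(np.float32));print("base",n,c,s,a)
```

```text
blue ('top',) 646 yaw -12.5 z 38.50104361034357 mid [ 538.2 -151.9] len 108.39995389666441 res 1.4987179149868148
blue ('scene',) 412 yaw -13.6 z 38.726514151113676 mid [ 541.  -152.2] len 109.82985930293847 res 2.521365828056327
blue ('top', 'scene') 1058 yaw -12.8 z 38.5874409356527 mid [ 539.7 -152.1] len 111.36419089724525 res 1.907748602786195
 inside pts scene: 128 t [-54.2  -2.7  42.6  55.   57.6] V [ 67.9  86.3 103.4]
 inside pts top: 8 [ 42.5  17.3  -9.7 -27.2 -33.3 -44.6 -49.  -52.1]
clay ('top',) 629 yaw 5.0 z 38.69877743142675 mid [ 474.6 -326.3] len 106.56748113321886 res 1.6204962297952696
clay ('scene',) 350 yaw 5.7 z 38.59995185985549 mid [ 476.8 -327.2] len 111.66280350373798 res 2.9798604717967114
clay ('top', 'scene') 979 yaw 5.1 z 38.63641441337385 mid [ 476.6 -326.4] len 110.7902715566023 res 2.122942029807571
 inside pts scene: 150 t [-56.9   9.7  51.6  54.2  58.8] V [120.5  77.   58.3]
 inside pts top: 11 [ 51.9  52.6  52.5  52.3  52.2   6.    4.4  -9.2 -18.3 -35.2 -36.9]
right ('top',) 194 yaw,el [-40.6  -0. ] at z=110 [ 2240.5 -1355.1] tip [526.7 112.  109.8]
[... 239 characters left out ...]
[ 3276.7 -1816.3] tip [525.  110.7 109.6] tmax [3353.3 3359.4 3361.7] res 4.99659990842013
left ('top',) 166 yaw,el [ 5.7 27.3] at z=110 [597.9 224.8] tip [534.8 218.5 142.8] tmax [69.  71.4 72.4] res 4.084305981039383
left ('scene',) 127 yaw,el [ 4.  38.2] at z=110 [598.1 229.5] tip [548.5 226.  149.1] tmax [61.7 63.3 63.8] res 3.3411126957410637
left ('top', 'scene') 293 yaw,el [ 7.4 29.1] at z=110 [599.2 226.9] tip [538.1 219.  144.2] tmax [68.1 70.5 72.4] res 3.9616104618600145
base top (601.90673828125, 168.30972290039062) (275.3017883300781, 234.15988159179688) 88.81814575195312
base scene (602.1658935546875, 136.22325134277344) (348.47894287109375, 230.4329833984375) 89.40817260742188
```

Run:
```python
from h import *
from scipy.optimize import least_squares
np.set_printoptions(precision=1,suppress=True,linewidth=150)
D={n:load(n,f"pics/{n}0.npz") for n in("top","scene")}
p,d,P=D["scene"]
for c,mid,yaw in(("blue",(539.7,-152.1),-12.8),("clay",(475.6,-326.4),5.1)):
    a=np.radians(yaw);ax=np.array([np.cos(a),np.sin(a)]);rel=P[...,:2]-mid;t=rel@ax;s=rel@np.array([-ax[1],ax[0]]);z=P[...,2]
    m=(t>15)&(t<62)&(np.hypot(s,z-39.5)<30)&(z>14)
    for b in range(14,72,8):
        k=m&(z>=b)&(z<b+8)
        if k.sum(): print(c,"z",b,"n",k.sum(),"t",np.percentile(t[k],[10,50,90]),p[k].mean(0))
def pts(n,lo,hi):
    p,d,P=D[n];m=(d>0)&np.all((P>lo)&(P<hi),-1);return P[m]
for nm,lo,hi in(("right",(500,50,96),(660,150,150)),("left",(500,185,96),(660,290,150))):
    for ns in(("top",),("scene",),("top","scene")):
        q=np.vstack([pts(n,lo,hi) for n in ns])
        def f(v):
            d=np.array([-np.cos(v[3])*np.cos(v[2]),-np.cos(v[3])*np.sin(v[2]),np.sin(v[3])])
            rel=q-np.array([v[0],v[1],115]);return np.linalg.norm(np.cross(rel,d),axis=1)-20
        r=least_squares(f,[570,np.median(q[:,1]),0,.785],loss="soft_l1",f_scale=1.);v=r.x
        d=np.array([-np.cos(v[3])*np.cos(v[2]),-np.cos(v[3])*np.sin(v[2]),np.sin(v[3])])
        o=np.array([v[0],v[1],115]);t=(q-o)@d
        print(nm,ns,len(q),"yaw,el",np.degrees(v[2:]),"at z=115",v[:2],"tip",o+d*np.percentile(t,99),"t",np.percentile(t,[95,99,100]),"res",np.abs(r.fun).mean())
```

```text
blue z 14 n 7 t [54.5 54.9 56. ] [68.9 70.7 73.3]
blue z 22 n 10 t [52.1 55.3 57.1] [70.9 72.1 74.4]
blue z 30 n 13 t [25.  55.1 56.3] [59.7 66.9 74.7]
blue z 38 n 18 t [32.8 55.  56.6] [52.2 66.9 80.9]
blue z 46 n 16 t [22.2 54.1 55.4] [58.1 77.3 94.4]
blue z 54 n 17 t [23.2 51.2 55. ] [ 73.4  95.1 114.9]
blue z 62 n 25 t [28.  43.7 55.4] [ 76.1 105.6 132.4]
clay z 14 n 11 t [53.2 54.9 58.1] [102.1  84.5  76.1]
clay z 22 n 17 t [29.2 53.5 56.8] [94.7 71.1 61.4]
clay z 30 n 19 t [38.1 54.4 56.9] [91.7 60.4 47.4]
clay z 38 n 16 t [22.2 53.1 55.6] [101.1  63.4  47.4]
clay z 46 n 19 t [24.7 54.7 59.4] [105.6  65.   47.9]
clay z 54 n 24 t [37.2 52.6 57.8] [123.6  76.2  55.8]
clay z 62 n 24 t [20.5 39.2 55.6] [148.   89.4  65.2]
right ('top',) 237 yaw,el [ 5.6 26.3] at z=115 [597.6 101.8] tip [534.6  95.6 146.3] t [68.9 70.6 71.2] res 5.746762126478517
right ('scene',) 214 yaw,el [ 2.7 36.3] at z=115 [586.9 113.6] tip [543.4 111.5 146.9] t [51.5 54.  55.3] res 5.757710188562178
right ('top', 'scene') 451 yaw,el [12.7 29.9] at z=115 [592.  109.7] tip [537.8  97.5 147. ] t [62.2 64.2 65.4] res 6.061164444283126
left ('top',) 244 yaw,el [33.6 -0.1] at z=115 [3810.6 2413.9] tip [523.9 229.1 109.4] t [3943.  3946.6 3947.8] res 4.551587277434768
left ('scene',) 243 yaw,el [-26.4  25.3] at z=115 [593.2 238.7] tip [544.9 262.6 140.4] t [56.4 59.6 60.9] res 5.129933603455461
left ('top', 'scene') 487 yaw,el [ -7.5 -13.7] at z=115 [562.5 237.1] tip [524.7 242.1 105.7] t [33.2 39.3 42. ] res 4.908943405177754
```

Run:
```python
from h import *
np.set_printoptions(linewidth=220,suppress=True)
p,d,P=load("top","pics/top0.npz")
print(P[176:214:2,164:236:2,2].astype(int))
print(P[176:214:4,200,0].astype(int),P[200,164:236:4,1].astype(int))
p,d,P=load("scene","pics/scene0.npz")
print(P[184:262:3,272:348:3,2].astype(int))
```

```text
[[  12   31   30   32   33   34   31   34   30   30   33   33   31   36   33   32   31   32   31   31   33   32   33   29   33   35   31   33   37   31   37   34   38   34   30   34]
 [  37   33   33   35   31   34   32   40   44   42   43   29   32   30   30 1232   33   31   37   32   37   34   33   35   33   32   36   31   38   45   47   42   35   33   33   32]
 [  33   32   29   35   31   34   41   48   54   47   45   34   34   33   30 1232   31   30   33   33   33   32   33   34   32   30   31   37   44   56   55   46   42   32   31   33]
 [  28   35   32   34   32   36   88   88   54   59   51   39   31   32   33   33   39   30   30   33   27   35   32   35   33   31   33   47   52   56   59   57   51   32   30   33]
 [  33   35   30   33   32   32   90   93   65   58   53   48   36   33   33   34   29   35   34   35   35   30   35   33   31   34   37   48   63   98   93   61   53   34   34   32]
 [  33   33   35   35   31   72   83   83   75   71   68   46   32   37   33   35   30   32   31   32   28   31   32   32   35   33   33   63   75   92   89   75   64   36   30   30]
 [
[... 5252 characters left out ...]
 58   11   15   12    8    8   13]
 [  -2    3   -1    0    0    0    0   12   13   24   36   34   45   55 1209   52   53   10   12    7   14   10    6   10   14   16]
 [  21    0    1    0    1    0   -1    3    9   13   25   33   43   41   46   42   38   34    5    9   10   14   13    9    9    8]
 [  38   16   -1   -3   -2   -2    2    2    0    6   11   21   32   36   35   30   30   33   27   11   12    8   14   12   11   -2]
 [  33   20   -2   -2   -1    1   -1    2   -3    2   13    4   20   29   35   32   30   33   35   33   13   15    8   10    2    0]
 [  29   24    1    3    4   -1    1   -2   -4   -5   -5    9    9   19   37   32   34   32   34   31    9   12    6   -2    1   -1]]
```

Run:
```python
from h import *
from scipy.optimize import least_squares
np.set_printoptions(precision=1,suppress=True)
D={n:load(n,f"pics/{n}0.npz") for n in("top","scene")}
def pts(n,lo,hi):
    p,d,P=D[n];m=(d>0)&np.all((P>lo)&(P<hi),-1);return P[m]
for nm,lo,hi in(("right",(480,30,98),(640,165,160)),("left",(480,170,98),(640,310,160))):
    for ns in(("top",),("scene",),("top","scene")):
        q=np.vstack([pts(n,lo,hi) for n in ns])
        def f(v,full=0):
            e=v[3] if len(v)>3 else np.pi/4
            d=np.array([-np.cos(e)*np.cos(v[2]),-np.cos(e)*np.sin(v[2]),np.sin(e)])
            rel=q-np.array([v[0],v[1],125.3]);return np.maximum(np.linalg.norm(np.cross(rel,d),axis=1)-20,rel@d)
        for x0 in([q[:,0].mean(),q[:,1].mean(),0],[q[:,0].mean(),q[:,1].mean(),0,.78]):
            r=least_squares(f,x0,loss="soft_l1",f_scale=1.5);v=r.x
            print(nm,ns,len(q),"tip",v[:2],"yaw/el",np.degrees(v[2:]),"res",np.abs(r.fun).mean())
for n in D:
    p,d,P=D[n];m=(d>0)&np.all((P>(430,0,8))&(P<(720,340,40)),-1)
    k,l,st,_=cv2.connectedComponentsWithStats(m.astype(np.uint8));i=1+np.argmax(st[1:,4])
    q=P[l==i];(c,s,a)=cv2.minAreaRect(q[:,:2].astype(np.float32));print("base",n,c,s,a)
```

```text
right ('top',) 229 tip [526.9 100.2] yaw/el [-0.1] res 1.5442969695417263
right ('top',) 229 tip [554.6  99.1] yaw/el [ -5.4 133.9] res 3.527012281709866
right ('scene',) 206 tip [528.3  98. ] yaw/el [2.6] res 2.144923152717842
right ('scene',) 206 tip [545.1  95.1] yaw/el [14.8  7.1] res 6.043055993640997
right ('top', 'scene') 435 tip [527.4  98.9] yaw/el [1.8] res 1.8837472629581535
right ('top', 'scene') 435 tip [528.5  98.7] yaw/el [ 2.3 46.6] res 1.8496096169990104
left ('top',) 233 tip [527.1 242.1] yaw/el [-1.3] res 1.4023128612835434
left ('top',) 233 tip [528.3 242.1] yaw/el [ -1.6 406.8] res 1.3906405374752517
left ('scene',) 230 tip [528.2 237.6] yaw/el [1.2] res 1.7626184265684381
left ('scene',) 230 tip [529.4 237.3] yaw/el [182.1 133.3] res 1.74871816343417
left ('top', 'scene') 463 tip [527.4 240.1] yaw/el [-1.] res 1.8122484071374914
left ('top', 'scene') 463 tip [555.6 240.3] yaw/el [  2.3 130.8] res 3.7898080863198884
base top (569.9727172851562, 168.97706604003906) (275.2996826171875, 170.28762817382812) 88.8116226196289
base scene (573.2138061523438, 170.21542358398438) (172.5448760986328, 281.554931640625) 0.030103934928774834
```

```bash
cat >> h.py <<'E'
from scipy.spatial.transform import Rotation as Ro
PHI=np.radians(22.5);Zw=np.array([0,0,1.])
def frame(a,n):
    z=-np.sin(PHI)*a-np.cos(PHI)*n;x=-np.cos(PHI)*a+np.sin(PHI)*n
    return Ro.from_matrix(np.stack([x,np.cross(z,x),z],1))
def hor(yaw): t=np.radians(yaw);return np.array([np.cos(t),np.sin(t),0])
D45=np.array([-1,0,1])/2**.5;N45=np.array([1,0,1])/2**.5
def tcp(g,R,back=0): return np.asarray(g,float)-(155+back)*R.as_matrix()[:,2]
def delta(p,R,cur=None):
    s=arm.read_state();c=cur or (s["position"],Ro.from_quat(s["ee_rot"]))
    sh=c[1].inv().apply(p-c[0])/200;rv=(c[1].inv()*R).as_rotvec()/np.pi
    print("shift",np.round(sh,3),"turn",np.round(rv,3),"mm",round(200*np.linalg.norm(sh)),"deg",round(180*np.linalg.norm(rv)))
B=dict(mid=np.array([540,-152.1,39.5]),yaw=-12.8);C=dict(mid=np.array([476,-326.4,39.5]),yaw=5.1)
TIP=dict(L=np.array([527.5,240,125.3]),R=np.array([527.5,99,125.3]))
def pick(c,back=0,s=15):
    a=hor(c["yaw"]);R=frame(a,Zw);return tcp(c["mid"]+s*a,R,back),R
def place(k,depth,s=15): # depth: rim below tip along peg
    R=frame(D45,N45);return tcp(TIP[k]+D45*(55-depth+s),R),R
E
python3 - <<'E'
from h import *
p,R=pick(B,100);print(p);p[2]=max(p[2],300);delta(p,R)
E
```

```text
[ 649.78648332 -177.04287704  275.08928079]
shift [3.333 2.64  0.524] turn [-0.184  0.016  0.923] mm 857 deg 169
```

carry_out([
  [0.95,0.75,0,0,0,0.26,1],
  [0.95,0.75,0,0,0,0.26,1],
  [0.95,0.75,0,0,0,0.26,1],
  [0.95,0.75,0,0,0,0.26,1],
  [0.95,0.75,0,0,0,0.26,1],
  [0.95,0.75,0,0,0,0.26,1],
])

```text
clock: 0.85
position: [363.7, 359.3, 404.6]
ee_rot: [0.818, -0.576, -0.0, 0.0]
contact_force: [-0.5, -0.3, 0.9]
gripper_width: 85.1
grasp_force: 0.0
```

Run:
```python
from h import *
s=arm.read_state();print(s["clock"],s["position"],s["joints"])
p,R=pick(B,100);p[2]=380;delta(p,R)
```

```text
0.85 [363.72360702 359.30912366 404.56737871] [ 1.09712343e+00  1.91105449e-01 -2.66408510e-01 -2.19191603e-04
 -1.11359791e+00 -7.53238371e-01]
shift [ 3.007 -0.443  0.123] turn [-0.133  0.073  0.67 ] mm 608 deg 124
```

carry_out([
  [0.5,-0.07,0,-0.02,0.01,0.11,1],
  [1,-0.15,0,-0.04,0.02,0.22,1],
  [1,-0.15,0,-0.04,0.02,0.22,1],
  [1,-0.15,0,-0.04,0.02,0.22,1],
  [1,-0.15,0,-0.04,0.02,0.22,1],
])

```text
clock: 1.48
position: [459.8, 181.6, 404.2]
ee_rot: [-0.573, 0.817, 0.01, -0.068]
contact_force: [-0.4, -0.2, -0.2]
gripper_width: 85.4
grasp_force: 0.0
```

Run:
```python
from h import *
s=arm.read_state();print(s["clock"],s["position"],s["joints"])
p,R=pick(B,100);p[2]=380;delta(p,R)
```

```text
1.475 [459.76034278 181.5644834  404.23064133] [ 0.69655166  0.1924675  -0.25589206 -0.03390034 -1.2571531  -1.0314273 ]
shift [ 1.351 -1.515  0.113] turn [-0.088  0.054  0.451] mm 407 deg 83
```

carry_out([
  [0.4,-0.45,0,-0.02,0.01,0.11,1],
  [0.85,-0.95,0,-0.05,0.03,0.25,1],
  [0.85,-0.95,0,-0.05,0.03,0.25,1],
  [0.85,-0.95,0,-0.05,0.03,0.25,1],
  [0.85,-0.95,0,-0.05,0.03,0.25,1],
])

```text
clock: 2.1
position: [581.3, -44.5, 402.2]
ee_rot: [-0.209, 0.966, 0.02, -0.149]
contact_force: [0.7, 0.7, -0.6]
gripper_width: 85.4
grasp_force: 0.0
```

Run:
```python
from h import *
s=arm.read_state();print(s["clock"],s["position"],s["joints"])
p,R=pick(B,100);delta(p,R)
```

```text
2.1 [581.34186716 -44.48738146 402.18528544] [ 0.19365018  0.38074356 -0.00614927 -0.03375256 -1.48298059 -1.33140271]
shift [-0.204 -0.804  0.522] turn [-0.038  0.023  0.201] mm 196 deg 37
```

carry_out([
  [-0.1,-0.4,0.2,-0.01,0.01,0.06,1],
  [-0.2,-0.8,0.52,-0.038,0.023,0.2,1],
  [-0.2,-0.8,0.52,-0.038,0.023,0.2,1],
  [-0.2,-0.8,0.52,-0.038,0.023,0.2,1],
  [-0.2,-0.8,0.52,-0.038,0.023,0.2,1],
  [-0.2,-0.8,0.52,-0.038,0.023,0.2,1],
])

```text
clock: 2.85
position: [648.4, -173.1, 278.0]
ee_rot: [0.105, 0.976, 0.022, -0.192]
contact_force: [-0.4, 0.1, 0.2]
gripper_width: 85.5
grasp_force: 0.0
```

Run:
```python
from h import *
s=arm.read_state();print(s["clock"],s["position"],s["joints"])
p,R=pick(B,0);delta(p,R)
p,d=arm.get_image("scene");cv2.imwrite("pics/s1.png",cv2.resize(p[80:260,180:380,::-1],None,fx=3,fy=3))
```

```text
2.85 [ 648.35400808 -173.0997839   278.04771874] [-0.0345168   0.6448984   0.12622824 -0.0712858  -1.4352603  -1.72762631]
shift [-0.014 -0.017  0.509] turn [-0.     0.001  0.003] mm 102 deg 1
```

View pics/s1.png

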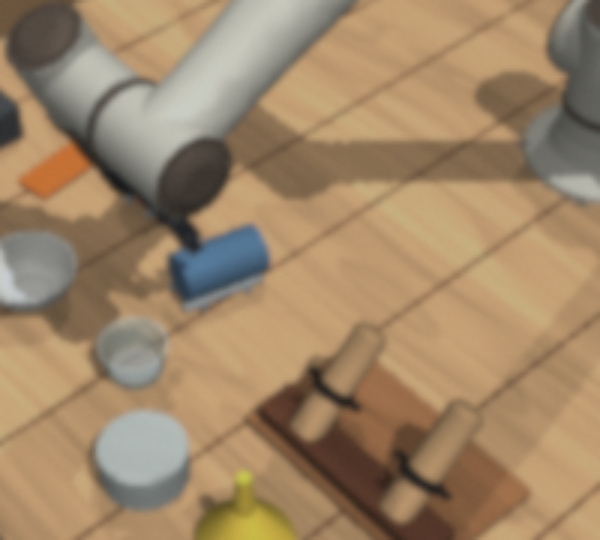

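The gripper is over the far half of the blue cup, whose far end shows a plain closed face at (190,275). I'm descending and gripping.

carry_out([
  [-0.014,-0.017,0.15,0,0,0.003,1],
  [-0.014,-0.017,0.3,0,0,0.003,1],
  [-0.014,-0.017,0.42,0,0,0.003,1],
  [-0.014,-0.017,0.509,0,0,0.003,1],
  [-0.014,-0.017,0.509,0,0,0.003,1],
])

```text
clock: 3.52
position: [611.5, -168.9, 182.1]
ee_rot: [0.111, 0.975, 0.021, -0.193]
contact_force: [-0.4, -0.5, 1.7]
gripper_width: 85.5
grasp_force: 0.0
```

carry_out([
  [0,0,0,0,0,0,0],
  [0,0,0,0,0,0,-1],
  [0,0,0,0,0,0,-1],
  [0,0,0,0,0,0,-1],
  [0,0,0,0,0,0,-1],
  [0,0,0,0,0,0,-1],
])

```text
clock: 4.28
position: [613.2, -169.2, 184.5]
ee_rot: [0.111, 0.975, 0.022, -0.191]
contact_force: [1.0, 4.6, 5.2]
gripper_width: 62.9
grasp_force: 65.1
```

Run:
```python
from h import *
s=arm.read_state();print(s["clock"],s["position"],s["gripper_width"],s["grasp_force"],s["contact_force"],s["joints"])
p,R=pick(B,0);delta(p,R); p[2]+=100;delta(p,R)
```

```text
4.275 [ 613.21470888 -169.18883076  184.52124999] 62.94780059287823 65.05057275295258 [0.95925906 4.62628437 5.17938891] [-0.03086062  0.69544056 -0.0477363  -0.07856277 -1.20791232 -1.72538155]
shift [0.001 0.002 0.01 ] turn [ 0.     0.002 -0.001] mm 2 deg 0
shift [ 0.189  0.002 -0.453] turn [ 0.     0.002 -0.001] mm 98 deg 0
```

carry_out([
  [0.02,0,-0.05,0,0,0,-1],
  [0.08,0,-0.2,0,0,0,-1],
  [0.18,0,-0.43,0,0,0,-1],
  [0.29,0,-0.7,0,0,0,-1],
  [0.39,0,-0.95,0,0,0,-1],
  [0.39,0,-0.95,0,0,0,-1],
  [0.39,0,-0.95,0,0,0,-1],
])

```text
clock: 5.15
position: [611.6, -169.7, 386.7]
ee_rot: [0.112, 0.974, 0.022, -0.193]
contact_force: [-0.2, 0.4, -3.1]
gripper_width: 63.1
grasp_force: 66.5
```

Run:
```python
from h import *
s=arm.read_state();print(s["clock"],s["position"],s["gripper_width"],s["grasp_force"],s["contact_force"],s["wrist_torque"],s["joints"])
p,R=place("L",-60);print(p);delta(p,R)
```

```text
5.15 [ 611.58810385 -169.69805272  386.72239096] 63.07916403928719 66.53883621096611 [-0.18083499  0.36889907 -3.06261016] [-0.23083896 -1.07919713  0.00187914] [-0.03180936  0.49972487  0.15211605 -0.07413259 -1.60809934 -1.75644227]
[494.89205046 240.         360.42520909]
shift [0.905 1.863 0.515] turn [ 0.    -0.041  0.932] mm 427 deg 168
```

carry_out([
  [0.05,0.1,0.02,0.02,0,-0.04,-1],
  [0.13,0.25,0.05,0.04,0,-0.09,-1],
  [0.21,0.4,0.08,0.06,0,-0.15,-1],
  [0.29,0.55,0.12,0.08,0,-0.2,-1],
  [0.36,0.7,0.15,0.1,0,-0.25,-1],
  [0.42,0.82,0.18,0.13,0,-0.31,-1],
  [0.46,0.9,0.2,0.15,0,-0.36,-1],
  [0.48,0.93,0.2,0.17,0,-0.41,-1],
  [0.48,0.93,0.2,0.19,0,-0.46,-1],
  [0.48,0.93,0.2,0.19,0,-0.46,-1],
])

```text
clock: 6.4
position: [552.1, 35.0, 384.6]
ee_rot: [-0.607, 0.77, -0.12, -0.155]
contact_force: [-0.2, -0.3, -2.9]
gripper_width: 63.1
grasp_force: 66.6
```

Run:
```python
from h import *
s=arm.read_state();print(s["clock"],s["position"],s["gripper_width"],s["contact_force"],s["joints"])
p,R=place("L",-60);print(p);delta(p,R)
```

```text
6.4 [552.09744169  34.95705639 384.61241241] 63.06035443325912 [-0.2143116  -0.26576095 -2.92085687] [ 0.41216154  0.3122933  -0.29689606  0.3300976  -1.22926468 -0.8023479 ]
[494.89205046 240.         360.42520909]
shift [-0.905  0.519 -0.245] turn [ 0.002 -0.177 -0.587] mm 214 deg 110
```

carry_out([
  [-0.09,0.05,0,0,-0.02,-0.055,-1],
  [-0.25,0.15,-0.05,0,-0.035,-0.11,-1],
  [-0.4,0.25,-0.1,0,-0.05,-0.165,-1],
  [-0.55,0.33,-0.15,0,-0.067,-0.22,-1],
  [-0.7,0.41,-0.19,0,-0.083,-0.275,-1],
  [-0.8,0.47,-0.22,0,-0.1,-0.33,-1],
  [-0.87,0.5,-0.24,0,-0.117,-0.385,-1],
  [-0.9,0.52,-0.245,0,-0.133,-0.44,-1],
  [-0.9,0.52,-0.245,0,-0.15,-0.5,-1],
  [-0.9,0.52,-0.245,0,-0.166,-0.55,-1],
  [-0.9,0.52,-0.245,0.002,-0.177,-0.587,-1],
  [-0.9,0.52,-0.245,0.002,-0.177,-0.587,-1],
])

```text
clock: 7.9
position: [495.4, 239.1, 361.6]
ee_rot: [0.981, -0.001, -0.194, -0.001]
contact_force: [0.1, 0.1, -2.5]
gripper_width: 62.9
grasp_force: 66.6
```

Run:
```python
from h import *
s=arm.read_state();print(s["clock"],s["position"],s["gripper_width"],s["contact_force"],s["wrist_torque"],s["joints"])
p,R=place("L",-60);delta(p,R);p,R=place("L",-20);delta(p,R)
for n in("scene","top"):
    p,d=arm.get_image(n);np.savez(f"pics/{n}2.npz",p=p,d=d)
a=np.load("pics/scene2.npz")["p"][150:270,230:370];b=np.load("pics/top2.npz")["p"][140:260,140:280]
cv2.imwrite("pics/s2.png",cv2.resize(np.hstack([a,b])[:,:,::-1],None,fx=2.8,fy=2.8))
```

```text
7.9 [495.43348177 239.07752573 361.63089437] 62.9036098750585 [ 0.13094492  0.10068675 -2.48214467] [-0.03023388 -1.07032103 -0.03078658] [ 0.67920033  0.37101164 -0.05770027 -0.24427119 -1.4547053   0.95692557]
shift [-0.    -0.005  0.007] turn [-0.    -0.001 -0.   ] mm 2 deg 0
shift [ 0.184 -0.005  0.084] turn [-0.    -0.001 -0.   ] mm 40 deg 0
```

View pics/s2.png

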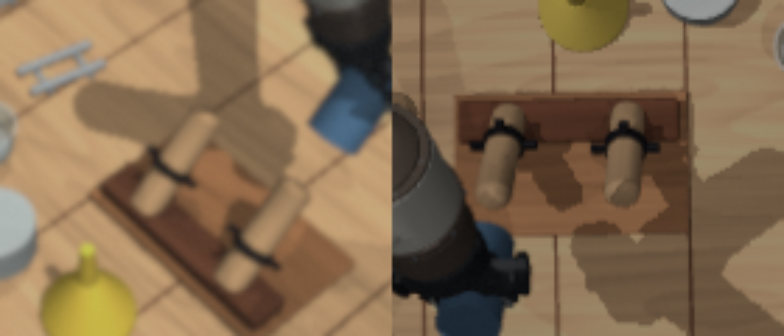

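The scene view shows the blue cup at (355,110), aligned like the peg and standing off its tip at about (295,190). I'll check the real cup axis against the peg from depth.

```bash
cat >> h.py <<'E'
from scipy.optimize import least_squares
def heldcup(k,f,hue,depth):
    c0=TIP[k]+D45*(55-depth)
    q=[]
    for n in("scene","top"):
        p,d,P=load(n,f"pics/{n}{f}.npz");h=cv2.cvtColor(p,cv2.COLOR_RGB2HSV).astype(int)
        m=(d>0)&(((h[...,0]-hue+90)%180-90).__abs__()<8)&(h[...,1]>100)&(np.linalg.norm(P-c0,axis=-1)<85)
        print(n,m.sum());q.append(P[m])
    for q in q+[np.vstack(q)]:
        if len(q)<40: continue
        g=lambda v:(np.r_[v[0],v[1],0]+c0, Ro.from_euler("zy",[v[2],v[3]]).apply(D45))
        def r(v):
            o,a=g(np.r_[v]);o=c0+v[0]*np.array([0,1,0])+v[1]*N45;rel=q-o
            return np.maximum(np.linalg.norm(np.cross(rel,a),axis=1)-32,abs(rel@a-v[4])-55)
        s=least_squares(r,[0,0,0,0,0],loss="soft_l1",f_scale=1.5)
        print(len(q),"dy %.1f dn %.1f yaw %.1f pitch %.1f along %.1f res %.1f"%(*s.x[:2],*np.degrees(s.x[2:4]),s.x[4],np.abs(s.fun).mean()))
E
python3 - <<'E'
from h import *
heldcup("L",2,108,-60)
E
```

```text
scene 379
top 434
379 dy -0.7 dn -0.5 yaw 0.3 pitch 0.5 along 0.0 res 2.2
434 dy 0.5 dn 0.3 yaw 1.9 pitch 0.1 along -1.9 res 0.9
813 dy -0.4 dn -0.5 yaw 0.9 pitch 0.8 along -1.9 res 1.6
```

carry_out([
  [0.06,-0.005,0.03,0,0,0,-1],
  [0.15,-0.005,0.068,0,0,0,-1],
  [0.24,-0.005,0.105,0,0,0,-1],
  [0.33,-0.005,0.143,0,0,0,-1],
  [0.42,-0.005,0.18,0,0,0,-1],
  [0.49,-0.005,0.21,0,0,0,-1],
  [0.54,-0.005,0.23,0,0,0,-1],
  [0.57,-0.005,0.242,0,0,0,-1],
  [0.57,-0.005,0.242,0,0,0,-1],
])

```text
clock: 9.12
position: [582.4, 240.7, 274.7]
ee_rot: [0.981, 0.001, -0.193, -0.001]
contact_force: [-0.1, 0.7, -2.4]
gripper_width: 63.2
grasp_force: 66.6
```

```bash
cat >> h.py <<'E'
def status(k):
    s=arm.read_state();R=Ro.from_quat(s["ee_rot"])
    g=s["position"]+155*R.as_matrix()[:,2];f=s["contact_force"]
    print("clock %.2f depth %.1f dy %.1f dn %.1f"%(s["clock"],70-(g-TIP[k])@D45,g[1]-TIP[k][1],(g-TIP[k])@N45),"F",np.round(f,1),"Falong %.1f Fn %.1f"%(f@D45,f@N45),"T",np.round(s["wrist_torque"],2),"w",round(s["gripper_width"],1))
E
python3 - <<'E'
from h import *
status("L");p,R=place("L",76);delta(p,R)
E
```

```text
clock 9.12 depth 63.1 dy 1.0 dn 1.5 F [-0.1  0.7 -2.4] Falong -1.6 Fn -1.8 T [-0.05 -1.04  0.07] w 63.2
shift [0.06  0.004 0.032] turn [-0.001 -0.001  0.001] mm 14 deg 0
```

carry_out([
  [0.015,0,0.006,0,0,0,-1],
  [0.03,0,0.0125,0,0,0,-1],
  [0.042,0,0.0175,0,0,0,-1],
  [0.046,0,0.019,0,0,0,-1],
])

```text
clock: 9.62
position: [589.4, 240.7, 267.7]
ee_rot: [0.981, 0.001, -0.193, -0.001]
contact_force: [0.9, 0.0, -2.5]
gripper_width: 63.3
grasp_force: 66.6
```

carry_out([
  [0.007,0,0.003,0,0,0,-1],
  [0.014,0,0.006,0,0,0,-1],
  [0.021,0,0.009,0,0,0,-1],
  [0.021,0,0.009,0,0,0,-1],
])

```text
clock: 10.12
position: [592.6, 240.8, 264.4]
ee_rot: [0.981, 0.001, -0.193, -0.001]
contact_force: [-0.3, 0.6, -3.2]
gripper_width: 63.0
grasp_force: 66.6
```

```bash
python3 -c 'from h import *;status("L")'
```

```text
clock 10.12 depth 77.6 dy 1.1 dn 1.5 F [-0.3  0.6 -3.2] Falong -2.0 Fn -2.5 T [-0.01 -0.95 -0.04] w 63.0
```

carry_out([
  [0.007,0,0.003,0,0,0,-1],
  [0.014,0,0.006,0,0,0,-1],
  [0.021,0,0.009,0,0,0,-1],
  [0.021,0,0.009,0,0,0,-1],
])

```text
clock: 10.62
position: [595.8, 240.8, 261.2]
ee_rot: [0.981, 0.001, -0.193, -0.001]
contact_force: [-0.3, 0.7, -2.1]
gripper_width: 63.4
grasp_force: 66.6
```

carry_out([
  [0.007,0,0.003,0,0,0,-1],
  [0.014,0,0.006,0,0,0,-1],
  [0.021,0,0.009,0,0,0,-1],
  [0.021,0,0.009,0,0,0,-1],
])

```text
clock: 11.12
position: [597.9, 241.0, 259.4]
ee_rot: [0.981, 0.002, -0.195, -0.001]
contact_force: [-6.0, 0.5, 6.6]
gripper_width: 62.9
grasp_force: 66.9
```

Contact is felt at about 85 mm depth, within the expected 76–102, at about 10 N along the peg. I'll hold there.

carry_out([
  [0,0,0,0,0,0,-1],
  [0,0,0,0,0,0,-1],
  [0,0,0,0,0,0,-1],
  [0,0,0,0,0,0,-1],
  [0,0,0,0,0,0,-1],
])

```text
clock: 11.75
position: [597.8, 241.0, 259.4]
ee_rot: [0.981, 0.002, -0.195, -0.001]
contact_force: [-6.0, 2.3, 6.1]
gripper_width: 62.9
grasp_force: 66.9
```

```bash
python3 -c 'from h import *;status("L")'
```

```text
clock 11.75 depth 84.3 dy 1.2 dn 1.3 F [-6.   2.3  6.1] Falong 8.6 Fn 0.0 T [ 0.15  1.41 -0.28] w 62.9
```

Before letting go, I'll lower the cup gently across the peg so it doesn't drop through the bore clearance.

carry_out([
  [-0.003,0,0.007,0,0,0,-1],
  [-0.006,0,0.014,0,0,0,-1],
  [-0.009,0,0.021,0,0,0,-1],
  [-0.0115,0,0.028,0,0,0,-1],
  [-0.0115,0,0.028,0,0,0,-1],
])

```text
clock: 12.38
position: [595.2, 240.9, 258.5]
ee_rot: [0.982, 0.003, -0.191, -0.001]
contact_force: [-3.7, -0.1, 14.8]
gripper_width: 63.1
grasp_force: 67.6
```

```bash
python3 -c 'from h import *;status("L")'
```

```text
clock 12.38 depth 84.0 dy 1.1 dn -0.7 F [-3.7 -0.1 14.8] Falong 13.1 Fn 7.8 T [-0.14  1.41 -0.03] w 63.1
```

carry_out([
  [-0.007,0,-0.003,0,0,0,-1],
  [-0.014,0,-0.006,0,0,0,-1],
  [-0.014,0,-0.006,0,0,0,-1],
])

```text
clock: 12.75
position: [592.6, 240.8, 255.4]
ee_rot: [0.981, 0.001, -0.193, -0.001]
contact_force: [-0.3, -0.8, -1.2]
gripper_width: 63.3
grasp_force: 66.7
```

```bash
python3 -c 'from h import *;status("L")'
```

```text
clock 12.75 depth 84.0 dy 1.1 dn -4.9 F [-0.3 -0.8 -1.2] Falong -0.6 Fn -1.1 T [ 0.02 -0.86  0.02] w 63.3
```

carry_out([
  [-0.002,0,0.0046,0,0,0,-1],
  [-0.004,0,0.009,0,0,0,-1],
  [-0.006,0,0.014,0,0,0,-1],
  [-0.006,0,0.014,0,0,0,-1],
])

```text
clock: 13.25
position: [591.7, 240.7, 255.4]
ee_rot: [0.982, 0.002, -0.19, -0.002]
contact_force: [5.5, -1.4, 5.7]
gripper_width: 63.1
grasp_force: 67.3
```

```bash
python3 -c 'from h import *;status("L")'
```

```text
clock 13.25 depth 84.1 dy 1.2 dn -5.2 F [ 5.5 -1.4  5.7] Falong 0.1 Fn 8.0 T [-0.43 -1.57  0.05] w 63.1
```

carry_out([
  [0.005,0,-0.011,0,0,0,-1],
  [0.011,0,-0.009,0,0,0,-1],
  [0.016,0,-0.006,0,0,0,-1],
  [0.016,0,-0.006,0,0,0,-1],
])

```text
clock: 13.75
position: [593.0, 240.9, 254.9]
ee_rot: [0.981, 0.002, -0.194, -0.001]
contact_force: [-2.5, 1.1, 8.8]
gripper_width: 62.7
grasp_force: 67.3
```

```bash
python3 -c 'from h import *;status("L")'
```

```text
clock 13.75 depth 84.2 dy 1.1 dn -5.1 F [-2.5  1.1  8.8] Falong 8.0 Fn 4.4 T [-0.09  0.48 -0.05] w 62.7
```

carry_out([
  [0,0,0,0,0,0,-1],
  [0,0,0,0,0,0,-1],
  [0,0,0,0,0,0,-1],
  [0,0,0,0,0,0,-1],
  [0,0,0,0,0,0,-1],
  [0,0,0,0,0,0,0],
  [0,0,0,0,0,0,1],
  [0,0,0,0,0,0,1],
  [0,0,0,0,0,0,1],
  [0,0,0,0,0,0,1],
  [0,0,0,0,0,0,1],
])

```text
clock: 15.12
position: [593.8, 240.8, 253.5]
ee_rot: [0.981, 0.001, -0.193, -0.001]
contact_force: [0.8, 0.2, 1.0]
gripper_width: 85.4
grasp_force: 0.0
```

```bash
python3 -c 'from h import *;status("L")'
```

```text
clock 15.12 depth 86.1 dy 1.1 dn -5.4 F [0.8 0.2 1. ] Falong 0.2 Fn 1.3 T [ 0.05 -0.8  -0.01] w 85.4
```

Released cleanly. I'll retreat along the tool axis and then look.

carry_out([
  [0,0,-0.1,0,0,0,1],
  [0,0,-0.25,0,0,0,1],
  [0,0,-0.45,0,0,0,1],
  [0,0,-0.7,0,0,0,1],
  [0,0,-0.8,0,0,0,1],
  [0,0,-0.8,0,0,0,1],
])

```text
clock: 15.88
position: [654.7, 240.3, 403.3]
ee_rot: [0.982, 0.001, -0.191, -0.002]
contact_force: [-0.9, 0.0, -1.3]
gripper_width: 85.6
grasp_force: 0.0
```

Run:
```python
from h import *
s=arm.read_state();print(s["clock"],s["position"],s["joints"])
for n in("scene","top"):
    p,d=arm.get_image(n);np.savez(f"pics/{n}3.npz",p=p,d=d)
a=np.load("pics/scene3.npz")["p"][130:270,210:370];b=np.load("pics/top3.npz")["p"][140:280,140:300]
cv2.imwrite("pics/s3.png",cv2.resize(np.hstack([a,b])[:,:,::-1],None,fx=2.5,fy=2.5))
heldcup("L",3,108,85)
p,R=pick(C,100);print(p);p[2]=390;delta(p,R)
```

```text
15.875 [654.74000471 240.29996763 403.29358106] [ 0.54226976  0.59402839  0.40572254 -0.20060594 -1.71179452  1.03606485]
scene 564
top 679
564 dy 0.9 dn -6.5 yaw 0.3 pitch 0.4 along -1.8 res 1.9
679 dy 3.5 dn -7.7 yaw -0.4 pitch -0.8 along -1.4 res 1.1
1243 dy 2.8 dn -7.5 yaw -0.7 pitch -0.6 along -1.4 res 1.5
[ 588.13856147 -316.39190001  275.08928079]
shift [-0.293  2.784  0.168] turn [-0.001  0.017  0.975] mm 561 deg 175
```

View pics/s3.png

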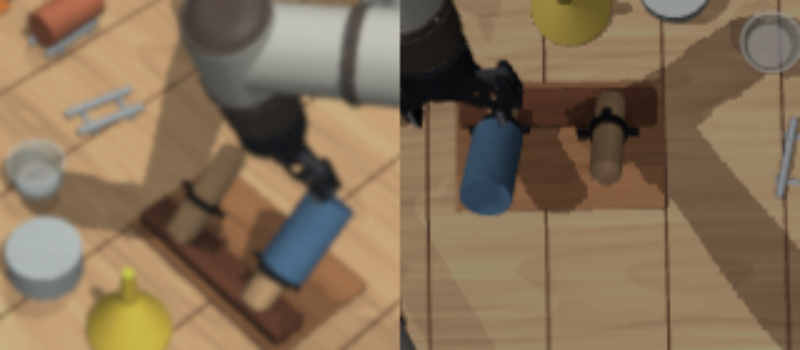

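The blue cup hangs seated on the left peg, at (310,240) in the left panel and (490,165) in the right, and the fit gives a rim depth of about 86 mm. Next is the clay cup.

carry_out([
  [-0.03,0.2,0.02,0,0,0.05,1],
  [-0.06,0.5,0.03,0,0,0.11,1],
  [-0.1,0.95,0.05,0,0.006,0.33,1],
  [-0.1,0.95,0.05,0,0.006,0.33,1],
  [-0.1,0.95,0.05,0,0.006,0.33,1],
  [-0.1,0.95,0.05,0,0.006,0.33,1],
  [-0.1,0.95,0.05,0,0.006,0.33,1],
])

```text
clock: 16.85
position: [632.0, 50.4, 398.0]
ee_rot: [0.855, -0.484, -0.161, 0.095]
contact_force: [-0.0, 0.5, 0.2]
gripper_width: 85.3
grasp_force: 0.0
```

```bash
cat > n.py <<'E'
from h import *
s=arm.read_state();print(s["clock"],s["position"],s["joints"])
p,R=pick(C,100);p[2]=390;delta(p,R);p,R=pick(C,100);delta(p,R)
E
python3 n.py
```

```text
16.85 [631.98431021  50.44832616 397.9714048 ] [ 0.31167822  0.48752918  0.17418479 -0.10587517 -1.61832382  0.24268984]
shift [1.477 1.103 0.131] turn [-0.001  0.012  0.645] mm 370 deg 116
shift [1.581 0.92  0.665] turn [-0.001  0.012  0.645] mm 389 deg 116
```

carry_out([
  [0.3,0.22,0.03,0,0,0.06,1],
  [0.95,0.71,0.08,0,0.006,0.34,1],
  [0.95,0.71,0.08,0,0.006,0.34,1],
  [0.95,0.71,0.08,0,0.006,0.34,1],
  [0.95,0.71,0.08,0,0.006,0.34,1],
  [0.95,0.71,0.08,0,0.006,0.34,1],
  [0.95,0.71,0.08,0,0.006,0.34,1],
])

```text
clock: 17.73
position: [604.0, -185.5, 394.2]
ee_rot: [-0.492, 0.851, 0.082, -0.167]
contact_force: [0.6, 0.8, -0.9]
gripper_width: 85.4
grasp_force: 0.0
```

```bash
python3 n.py
```

```text
17.725 [ 604.04128033 -185.45245698  394.19994852] [-0.0348383   0.48160579  0.100527    0.03710039 -1.56281084 -0.49520768]
shift [ 0.598 -0.271  0.065] turn [-0.     0.007  0.306] mm 132 deg 55
shift [ 0.481 -0.446  0.599] turn [-0.     0.007  0.306] mm 178 deg 55
```

carry_out([
  [0.3,-0.2,0.1,0,0,0.06,1],
  [0.48,-0.4,0.35,0,0.003,0.12,1],
  [0.481,-0.446,0.599,0,0.007,0.306,1],
  [0.481,-0.446,0.599,0,0.007,0.306,1],
  [0.481,-0.446,0.599,0,0.007,0.306,1],
  [0.481,-0.446,0.599,0,0.007,0.306,1],
  [0.481,-0.446,0.599,0,0.007,0.306,1],
])

```text
clock: 18.6
position: [588.2, -316.2, 276.3]
ee_rot: [-0.044, 0.98, -0.01, -0.194]
contact_force: [-0.1, -0.2, -0.6]
gripper_width: 85.5
grasp_force: 0.0
```

```bash
sed -i '$d' n.py; echo 'p,R=pick(C,0);delta(p,R)'>>n.py; python3 n.py
```

```text
18.6 [ 588.23991017 -316.24358735  276.25000979] [-0.23019103  0.63044301  0.018877    0.12568492 -1.3342342  -1.30381148]
shift [-0.001  0.     0.506] turn [-0.001  0.     0.   ] mm 101 deg 0
```

carry_out([
  [0,0,0.15,0,0,0,1],
  [0,0,0.3,0,0,0,1],
  [0,0,0.42,0,0,0,1],
  [0,0,0.505,0,0,0,1],
  [0,0,0.505,0,0,0,1],
  [0,0,0.505,0,0,0,0],
  [0,0,0.505,0,0,0,-1],
  [0,0,0.505,0,0,0,-1],
  [0,0,0.505,0,0,0,-1],
  [0,0,0.505,0,0,0,-1],
  [0,0,0.505,0,0,0,-1],
])

```text
clock: 19.98
position: [550.7, -320.3, 184.7]
ee_rot: [-0.042, 0.98, -0.011, -0.193]
contact_force: [2.1, 1.2, 5.8]
gripper_width: 63.2
grasp_force: 65.4
```

```bash
python3 n.py
```

```text
19.975 [ 550.73093526 -320.27148829  184.73431027] [-0.24970181  0.68575309 -0.15247749  0.14590814 -1.10450305 -1.32501526]
shift [-0.001  0.003  0.011] turn [-0.001  0.001 -0.001] mm 2 deg 0
```

Gripped. Lifting.

carry_out([
  [0.02,0,-0.05,0,0,0,-1],
  [0.08,0,-0.2,0,0,0,-1],
  [0.18,0,-0.43,0,0,0,-1],
  [0.29,0,-0.7,0,0,0,-1],
  [0.39,0,-0.95,0,0,0,-1],
  [0.39,0,-0.95,0,0,0,-1],
  [0.39,0,-0.95,0,0,0,-1],
])

```text
clock: 20.85
position: [549.5, -319.2, 387.0]
ee_rot: [-0.042, 0.98, -0.009, -0.195]
contact_force: [-0.3, -0.3, -3.8]
gripper_width: 63.0
grasp_force: 66.8
```

```bash
sed -i '3,$d' n.py; echo 'p,R=place("R",-60);print(p);delta(p,R)'>>n.py; python3 n.py
```

```text
20.85 [ 549.49727449 -319.21091715  387.03427606] [-0.24853005  0.48711735  0.05582341  0.12707575 -1.51291371 -1.26870734]
[494.89205046  99.         360.42520909]
shift [0.037 2.107 0.157] turn [ 0.    -0.016 -0.975] mm 423 deg 176
```

carry_out([
  [0,0.08,0,0,0,-0.04,-1],
  [0,0.2,0,0,0,-0.095,-1],
  [0,0.33,0,0,0,-0.15,-1],
  [0,0.47,0,0,0,-0.205,-1],
  [0,0.61,0,0,0,-0.26,-1],
  [0,0.75,0,0,0,-0.315,-1],
  [0,0.87,0,0,0,-0.37,-1],
  [0,0.95,0,0,-0.008,-0.425,-1],
  [0,0.95,0,0,-0.008,-0.46,-1],
  [0,0.95,0,0,-0.008,-0.46,-1],
])

```text
clock: 22.1
position: [533.5, -130.0, 385.5]
ee_rot: [-0.679, 0.71, 0.123, -0.143]
contact_force: [-0.7, -0.6, -3.0]
gripper_width: 63.0
grasp_force: 66.7
```

```bash
python3 n.py
```

```text
22.1 [ 533.47211628 -129.96735154  385.5468554 ] [ 0.0559608   0.3518924  -0.11439944 -0.00159858 -1.48353595 -0.10002424]
[494.89205046  99.         360.42520909]
shift [-1.14   0.188  0.166] turn [ 0.001 -0.008 -0.515] mm 234 deg 93
```

carry_out([
  [-0.1,0.02,0,0,0,-0.05,-1],
  [-0.25,0.04,0.03,0,0,-0.105,-1],
  [-0.4,0.07,0.05,0,0,-0.16,-1],
  [-0.55,0.09,0.08,0,0,-0.215,-1],
  [-0.7,0.12,0.1,0,0,-0.27,-1],
  [-0.85,0.14,0.12,0,0,-0.325,-1],
  [-0.95,0.16,0.14,0,0,-0.38,-1],
  [-1,0.17,0.15,0,-0.004,-0.435,-1],
  [-1,0.188,0.166,0,-0.008,-0.49,-1],
  [-1,0.188,0.166,0.001,-0.008,-0.515,-1],
  [-1,0.188,0.166,0.001,-0.008,-0.515,-1],
])

```text
clock: 23.48
position: [493.9, 70.4, 362.4]
ee_rot: [0.981, -0.001, -0.194, 0.001]
contact_force: [0.9, 0.2, -2.5]
gripper_width: 63.2
grasp_force: 66.8
```

```bash
python3 n.py
```

```text
23.475 [493.90114628  70.37362296 362.36260628] [ 0.42318095  0.29462221 -0.20468512 -0.15648207 -1.43247409  1.19469445]
[494.89205046  99.         360.42520909]
shift [ 0.008 -0.143  0.007] turn [ 0.001 -0.001 -0.001] mm 29 deg 0
```

carry_out([
  [0.004,-0.07,0.004,0,0,0,-1],
  [0.008,-0.143,0.007,0,0,0,-1],
  [0.008,-0.143,0.007,0,0,0,-1],
])

```text
clock: 23.85
position: [495.1, 100.6, 361.2]
ee_rot: [0.981, 0.001, -0.193, 0.001]
contact_force: [0.1, -0.1, -2.9]
gripper_width: 62.9
grasp_force: 66.8
```

Run:
```python
from h import *
status("R");p,R=place("R",-60);delta(p,R);p,R=place("R",65);delta(p,R)
for n in("scene","top"):
    p,d=arm.get_image(n);np.savez(f"pics/{n}4.npz",p=p,d=d)
heldcup("R",4,6,-60)
a=np.load("pics/scene4.npz")["p"][130:270,210:370];b=np.load("pics/top4.npz")["p"][140:280,140:300]
cv2.imwrite("pics/s4.png",cv2.resize(np.hstack([a,b])[:,:,::-1],None,fx=2.5,fy=2.5))
```

```text
clock 23.85 depth -59.7 dy 1.4 dn 1.0 F [ 0.1 -0.1 -2.9] Falong -2.1 Fn -1.9 T [-0.02 -1.02  0.03] w 62.9
shift [0.    0.008 0.004] turn [ 0.001 -0.002  0.   ] mm 2 deg 0
shift [0.577 0.008 0.246] turn [ 0.001 -0.002  0.   ] mm 125 deg 0
scene 459
top 400
459 dy 1.2 dn -0.8 yaw -2.6 pitch 0.6 along -0.6 res 3.0
400 dy 1.9 dn -0.4 yaw -0.8 pitch 0.6 along -3.3 res 1.3
859 dy 1.2 dn -0.8 yaw -1.8 pitch 1.0 along -3.2 res 2.2
```

View pics/s4.png

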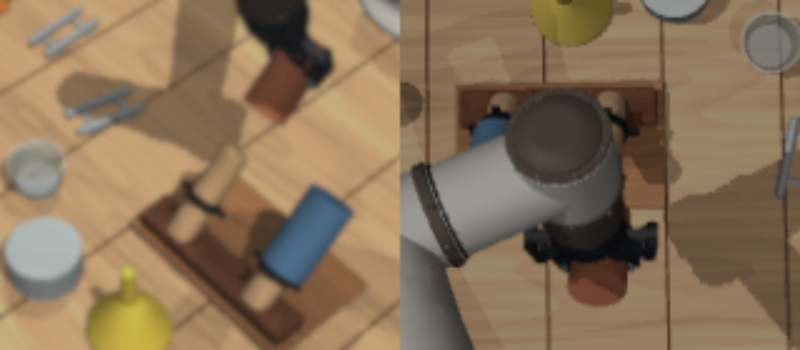

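The clay cup is aligned with the right peg to within about 2 mm, at (280,85) in the left panel. Sliding it on.

carry_out([
  [0.06,0.008,0.03,0,0,0,-1],
  [0.15,0.008,0.066,0,0,0,-1],
  [0.24,0.008,0.103,0,0,0,-1],
  [0.33,0.008,0.141,0,0,0,-1],
  [0.42,0.008,0.178,0,0,0,-1],
  [0.49,0.008,0.208,0,0,0,-1],
  [0.54,0.008,0.23,0,0,0,-1],
  [0.57,0.008,0.243,0,0,0,-1],
  [0.57,0.008,0.243,0,0,0,-1],
])

```text
clock: 25.08
position: [582.2, 97.6, 273.1]
ee_rot: [0.981, 0.0, -0.193, 0.001]
contact_force: [-0.2, 0.1, -3.1]
gripper_width: 63.1
grasp_force: 66.7
```

```bash
python3 -c 'from h import *;status("R")'
```

```text
clock 25.07 depth 64.1 dy -1.6 dn 0.3 F [-0.2  0.1 -3.1] Falong -2.1 Fn -2.3 T [ 0.   -1.03 -0.01] w 63.1
```

carry_out([
  [0.012,0,0.01,0,0,0,-1],
  [0.024,0,0.02,0,0,0,-1],
  [0.036,0,0.031,0,0,0,-1],
  [0.036,0,0.031,0,0,0,-1],
])

```text
clock: 25.58
position: [586.4, 97.6, 264.6]
ee_rot: [0.981, 0.0, -0.193, 0.001]
contact_force: [0.2, 0.0, -3.5]
gripper_width: 63.1
grasp_force: 66.8
```

carry_out([
  [0.007,0,0.003,0,0,0,-1],
  [0.014,0,0.006,0,0,0,-1],
  [0.021,0,0.009,0,0,0,-1],
  [0.021,0,0.009,0,0,0,-1],
])

```text
clock: 26.08
position: [588.6, 97.6, 262.7]
ee_rot: [0.981, 0.001, -0.195, 0.001]
contact_force: [-5.3, 0.5, 5.2]
gripper_width: 63.3
grasp_force: 67.0
```

```bash
python3 -c 'from h import *;status("R")'
```

```text
clock 26.07 depth 75.5 dy -1.7 dn -2.8 F [-5.3  0.5  5.2] Falong 7.4 Fn -0.1 T [0.39 1.23 0.06] w 63.3
```

carry_out([
  [-0.007,0,-0.003,0,0,0,-1],
  [-0.014,0,-0.006,0,0,0,-1],
  [-0.014,0,-0.006,0,0,0,-1],
  [-0.016,0,-0.001,0,0,0,-1],
  [-0.018,0,0.004,0,0,0,-1],
  [-0.02,0,0.008,0,0,0,-1],
  [-0.02,0,0.008,0,0,0,-1],
])

```text
clock: 26.95
position: [585.6, 97.6, 261.8]
ee_rot: [0.981, 0.0, -0.192, 0.001]
contact_force: [1.0, -0.0, -2.6]
gripper_width: 63.2
grasp_force: 66.8
```

```bash
python3 -c 'from h import *;status("R")'
```

```text
clock 26.95 depth 74.8 dy -1.6 dn -5.2 F [ 1.  -0.  -2.6] Falong -2.5 Fn -1.1 T [-0.06 -1.36  0.04] w 63.2
```

carry_out([
  [-0.002,0,0.0046,0,0,0,-1],
  [-0.004,0,0.009,0,0,0,-1],
  [-0.004,0,0.009,0,0,0,-1],
])

```text
clock: 27.32
position: [585.1, 97.6, 261.6]
ee_rot: [0.982, 0.0, -0.19, 0.0]
contact_force: [5.0, -1.1, 2.2]
gripper_width: 63.2
grasp_force: 67.3
```

```bash
python3 -c 'from h import *;status("R")'
```

```text
clock 27.32 depth 75.0 dy -1.5 dn -5.5 F [ 5.  -1.1  2.2] Falong -2.0 Fn 5.1 T [-0.3  -1.95  0.04] w 63.2
```

carry_out([
  [0.006,0,-0.002,0,0,0,-1],
  [0.011,0,0,0,0,0,-1],
  [0.016,0,0.0014,0,0,0,-1],
  [0.016,0,0.0014,0,0,0,-1],
])

```text
clock: 27.82
position: [586.3, 97.7, 260.9]
ee_rot: [0.981, 0.001, -0.194, 0.001]
contact_force: [-1.0, 0.7, 10.8]
gripper_width: 62.9
grasp_force: 67.7
```

```bash
python3 -c 'from h import *;status("R")'
```

```text
clock 27.82 depth 75.4 dy -1.6 dn -5.6 F [-1.   0.7 10.8] Falong 8.3 Fn 6.9 T [0.17 0.59 0.01] w 62.9
```

About 10 N along the peg. I'll hold 0.6 s, then let go.

carry_out([
  [0,0,0,0,0,0,-1],
  [0,0,0,0,0,0,-1],
  [0,0,0,0,0,0,-1],
  [0,0,0,0,0,0,-1],
  [0,0,0,0,0,0,-1],
  [0,0,0,0,0,0,0],
  [0,0,0,0,0,0,1],
  [0,0,0,0,0,0,1],
  [0,0,0,0,0,0,1],
  [0,0,0,0,0,0,1],
  [0,0,0,0,0,0,1],
])

```text
clock: 29.2
position: [586.8, 97.6, 258.6]
ee_rot: [0.981, 0.0, -0.193, 0.001]
contact_force: [0.5, 0.4, 0.1]
gripper_width: 85.4
grasp_force: 0.0
```

carry_out([
  [0,0,-0.1,0,0,0,1],
  [0,0,-0.25,0,0,0,1],
  [0,0,-0.45,0,0,0,1],
  [0,0,-0.7,0,0,0,1],
  [0,0,-0.9,0,0,0,1],
  [0,0,-0.9,0,0,0,1],
])

```text
clock: 29.95
position: [655.7, 97.6, 428.9]
ee_rot: [0.982, 0.0, -0.189, -0.0]
contact_force: [0.2, 0.0, 0.7]
gripper_width: 85.1
grasp_force: 0.0
```

Run:
```python
from h import *
status("R")
for n in("scene","top"):
    p,d=arm.get_image(n);np.savez(f"pics/{n}5.npz",p=p,d=d)
heldcup("R",5,6,76);heldcup("L",5,108,85)
a=np.load("pics/scene5.npz")["p"][130:270,210:370];b=np.load("pics/top5.npz")["p"][120:260,130:290]
cv2.imwrite("pics/s5.png",cv2.resize(np.hstack([a,b])[:,:,::-1],None,fx=2.5,fy=2.5))
```

```text
clock 29.95 depth 7.0 dy -1.3 dn 162.8 F [0.2 0.  0.7] Falong 0.4 Fn 0.6 T [-0.01 -0.69 -0.03] w 85.1
scene 718
top 776
718 dy -2.5 dn -7.4 yaw 0.2 pitch -0.2 along -2.2 res 1.8
776 dy -1.0 dn -8.2 yaw -0.9 pitch -0.1 along -1.3 res 1.1
1494 dy -1.7 dn -7.9 yaw -0.2 pitch -0.2 along -1.6 res 1.5
scene 599
top 646
599 dy 0.8 dn -6.4 yaw -0.3 pitch -0.1 along -1.6 res 2.0
646 dy 3.5 dn -7.5 yaw 0.0 pitch -0.4 along -1.4 res 1.1
1245 dy 2.7 dn -7.3 yaw -0.4 pitch -0.3 along -1.4 res 1.6
```

View pics/s5.png

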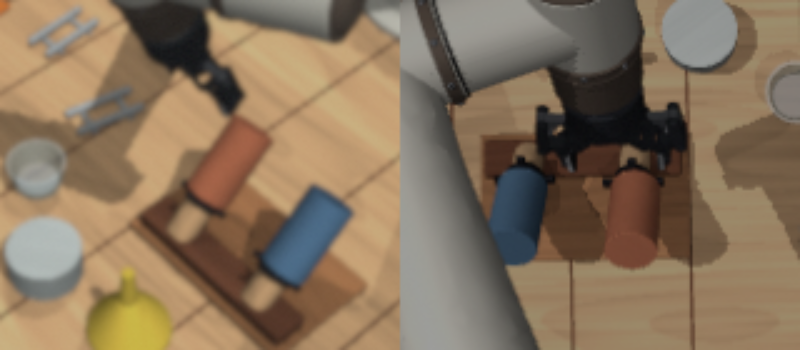

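Both cups sit against their black stops, the clay at (230,165) and the blue at (310,235) in the left panel. The gripper is clear, so I'm handing the job in.

```bash
python3 -c 'from bench import arm;print(arm.job_done())'
```

```text
the job is handed in; nothing more can be done
None
```

Both cups hang mouth-down against their black stops, blue on the left peg and terracotta on the right; each was leaned on at about 10 N for about 0.6 s before release, and the job was handed in at about 30 s.

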